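Stack media plates in the incubator carriers

TASK

Load the two plate carriers for the incubator: in the blue carrier stack the red plate at the bottom, the brown plate on it and the yellow plate on top; in the black carrier put the green plate alone. Seat each plate flat and centred between the posts, keep the plates level all the way, and leave the empty dish, the marker, the pen and the amber bottle where they are.

Things in the scene. Friction and masses are not known exactly. Their poses are not given: they have to be found in the camera images.
- plate_red: Red media plate: round white dish, 66 mm diameter, 15 mm high, filled with a flat red disc of set medium; handle it as a solid puck (a plate on top rests on its rim, 15 mm up). Loose, 25 to 50 g. Origin: centre of its underside, z up.
- plate_brown: Brown media plate: round white dish, 66 mm diameter, 15 mm high, filled with a flat brown disc of set medium; handle it as a solid puck (a plate on top rests on its rim, 15 mm up). Loose, 25 to 50 g. Origin: centre of its underside, z up.
- plate_yellow: Yellow media plate: round white dish, 66 mm diameter, 15 mm high, filled with a flat yellow disc of set medium; handle it as a solid puck (a plate on top rests on its rim, 15 mm up). Loose, 25 to 50 g. Origin: centre of its underside, z up.
- plate_green: Green media plate: round white dish, 66 mm diameter, 15 mm high, filled with a flat green disc of set medium; handle it as a solid puck (a plate on top rests on its rim, 15 mm up). Loose, 25 to 50 g. Origin: centre of its underside, z up.
- carrier_blue: Blue plate carrier, fixed: base disc 98 mm diameter, 8 mm thick; its flat top (8 mm above the bench) is the seat. Four steel posts, 5 mm diameter, reach 48 mm above the bench at (x, y) = (+-40, +-19) mm in its frame, 9 mm clear of a centred plate; its +y and -y sides are open for the fingers. Origin: centre of its underside, on the bench; z up.
- carrier_black: Black plate carrier, fixed: base disc 98 mm diameter, 8 mm thick; its flat top (8 mm above the bench) is the seat. Four steel posts, 5 mm diameter, reach 48 mm above the bench at (x, y) = (+-40, +-19) mm in its frame, 9 mm clear of a centred plate; its +y and -y sides are open for the fingers. Origin: centre of its underside, on the bench; z up.
- dish_empty: Empty white dish without any coloured filling, 66 mm diameter, 15 mm high; a bystander, loose. Origin: centre of its underside.
- marker: Black-capped white marker pen, 135 mm long, 16 mm thick, length along its own y; a bystander, loose, lying between two tall centrifuges. These stand behind the work from about x = 0.56 on, for y from 0.2 to -0.05 and from -0.25 to -0.6: travel sideways in front of them, at x up to about 0.5. Origin: under its middle.
- pen: Slim white ball pen with red ends, 145 mm long, 11 mm wide, 9 mm high, lying on the bench with its length along its own y; a bystander, loose. Origin: under its middle.
- bottle: Amber-brown glass bottle with black cap, 48 mm diameter, 98 mm high, upright; a bystander, loose. Origin: centre of its underside.

How it is judged:
At the end, for the whole second after the job is handed in: Blue carrier, from the bottom: red, brown, yellow; black carrier: green. Each flat (tilt under 0.1 rad), at its seated height within 4 mm, within 12 mm of the axis of the carrier or plate beneath, and at rest (horizontal distance between plate_red and carrier_blue below 0.012 m and z of plate_red in the frame of carrier_blue between 0.004 and 0.012 m and angle between each of plate_red, plate_brown, plate_yellow, plate_green's own z axis and vertical below 0.1 rad and linear speed of each of plate_red, plate_brown, plate_yellow, plate_green below 0.02 m/s and horizontal distance between plate_brown and plate_red below 0.012 m and z of plate_brown in the frame of carrier_blue between 0.019 and 0.027 m and horizontal distance between plate_yellow and plate_brown below 0.012 m and z of plate_yellow in the frame of carrier_blue between 0.034 and 0.042 m and horizontal distance between plate_green and carrier_black below 0.012 m and z of plate_green in the frame of carrier_black between 0.004 and 0.012 m); the robot touches nothing.
It fails at once if a plate is tipped by more than 0.5 rad (angle between any of plate_red, plate_brown, plate_yellow, plate_green's own z axis and vertical above 0.5 rad).
It fails at once if the empty dish, the marker, the pen or the bottle is moved by more than 20 mm (distance of any of dish_empty, marker, pen, bottle from where it was at the start of the episode above 0.02 m).
It also fails if it takes over 128 s, if anything falls off the work surface, if the arm or the gripper's body presses on something with over 40 N, if the wrist force passes 120 N, or if a joint passes its speed limit or range.

ROBOT

A 6-joint arm with a two-finger parallel gripper is mounted at the origin on a cart in front of the work surface, level with it; the furniture and walls round the work are solid. World frame = base frame: x ahead of the robot, y to its left, z up, the work surface at z = 0. Lengths are in m, angles in rad, forces in N, time in s.
With the tool pointing down it reaches from about 0.375 to 0.9 m from the base axis. Payload 3.1 kg.
Tool frame: the origin (TCP) lies at the very end of the fingers, on their centre line; the grasp point (between the pads) lies 19 mm behind it; z points along the fingers, y is the line along which they close (so a half turn about z gives the same grasp; the last joint's range is limited). The gripper opens to 85 mm and grips with 20 to 120 N. Pads are 22 mm wide; open, the fingers measure 114 mm over their backs; the gripper's body (76 mm by 85 mm) begins 54 mm behind the grasp point. The pads swing forward as they close: fully open they stand 13 mm farther back than shut.
Start: joints at [-1.52, 0.527, 1.433, -0, 1.181, -0.178], TCP at [0.142, -0.609, 0.231] pointing down, gripper open.
Joint ranges: [-3.08, 3.08], [-0.75, 2.2], [0.22, 2.44], [-1.43, 4.57], [0, 2.65], [-2.85, 2.85]. Speed limits (rad/s): [2.79, 2.79, 3.14, 3.14, 3.14, 3.14].

INTERFACE

Orientations are given as a unit quaternion [x, y, z, w].
In Python, from station import sense, snapshot, camera_params, sign_off gives the robot as it stands.
- The arm moves only by the shell command python3 -m handwheel 'ROWS' [OPENING] [FORCE]. ROWS is JSON, a list that holds one entry, the list of rows, each a list of 4 numbers: the shift along the tool's x, y, z in units of 25 mm (1.0 is 25 mm), then the turn about the tool's z in units of 6 degrees (1.0 is 6 degrees). A call has 1 to 20 rows; each row shifts and turns the commanded pose from where the row before left it, along the tool's axes as they then stand; what a row does not reach is not made up. A row lasts 1/8 s, in which the tool goes at most 62.5 mm and 10.7 degrees, less where a joint would pass 70% of its speed; a pose out of reach is approached as far as the arm can. A call is refused whole if a number of a shift passes 1 or a number of a turn 1, either way. A call with a gripper value outside its range is refused whole. OPENING is the finger opening in mm, from 0 to 85.4, set as the call begins (- or left out, the last holds). The fingers move at their own pace and stop on an object; FORCE is the grip in N (left out, the last holds). Time passes only in rows, so rows that do not move let the fingers close. It gives the time, the measured TCP pose, the force, the opening and the grip force at its end, in the units of the state.
- sense(): the state, without advancing time (a new reading comes with each control period).
- snapshot(name): name is "scene" or "top"; returns (picture, depth): 400x640x3 uint8, red, green, blue; 400x640 float32, m along the optical axis (not along the pixel's ray), 0 where there is no reading.
- camera_params(name): a dict with "mtx" (3x3 intrinsics, pixels), "D" ([k1, k2, p1, p2, k3] as OpenCV has them; the pictures are not rectified), "extrinsics" (4x4, takes a point from camera to world coordinates). Camera axes: x right, y up, looking along -z (the intrinsics and any distortion apply to the point x, -y, -z); pixel columns grow to the right and rows downward; lengths in m; the calibration is good to about 2 mm. A picture is of the moment at which its call begins. camera_params takes no time and is no camera call.
- sign_off(): hands the job in; it is judged then, once.
The state is a dict: "t": time; "q": joint angles; "qd": joint speeds; "tau": joint torques, N m; "tcp_pos": TCP position; "tool_rot": TCP orientation; "force": force on the tool from outside, world axes, zero at the start; "ft_torque": the same for the moment, N m; "finger_gap": opening from 0.0 (shut) to 1.0 (fully open); "gripper_force": force on a finger pad.
Only numpy, scipy, OpenCV 4.12 (cv2) and the standard library are available. Lean on these libraries where they do the work, as an engineer would, in place of code of your own. Each camera call takes 0.05 s, during which the arm holds its last target. There are 200 camera calls.

## Working session

There is one attempt and no reset: what is moved stays moved. The work goes in short steps, Python scripts to look and compute and a shell command to move; the robot and the scene stay as the last step left them, time stands still between calls to the robot, and variables do not carry over. Pictures are saved under pics/ and viewed, at most 14 in all, crops included, and the job is handed in when it is done.

```bash
mkdir -p pics; ls
cat > h.py <<'E'
import numpy as np, cv2
from station import sense, snapshot, camera_params
def cloud(name, depth):
    p=camera_params(name); K=np.array(p["mtx"],float); D=np.array(p["D"],float); E=np.array(p["extrinsics"])
    v,u=np.mgrid[0:400,0:640]
    n=cv2.undistortPoints(np.stack([u,v],-1).reshape(-1,1,2).astype(np.float64),K,D).reshape(400,640,2)
    P=np.stack([n[...,0]*depth,-n[...,1]*depth,-depth],-1)
    return P@E[:3,:3].T+E[:3,3]
E
python3 - <<'E'
from h import *
for n in("scene","top"):
    im,d=snapshot(n); cv2.imwrite(f"pics/{n}0.png",im[...,::-1]); np.savez(f"{n}0.npz",im=im,d=d)
    print(n,np.round(camera_params(n)["extrinsics"],3).tolist())
s=sense(); print(s)
E
```

```text
pics
scene [[-0.817, 0.38, -0.434, -0.025], [-0.577, -0.52, 0.63, 0.849], [0.014, 0.765, 0.644, 0.924], [0.0, 0.0, 0.0, 1.0]]
top [[0.022, 0.996, -0.091, 0.45], [-1.0, 0.023, 0.007, -0.028], [0.009, 0.09, 0.996, 1.386], [0.0, 0.0, 0.0, 1.0]]
{'t': 0.1, 'q': array([-1.52053208e+00,  5.28390417e-01,  1.43378270e+00, -4.59134438e-06,
        1.18140779e+00, -1.78518613e-01]), 'qd': array([ 0.00192584, -0.00146652, -0.00268233,  0.00010284,  0.00180302,
        0.00046647]), 'tau': array([-1.33162875e-04, -4.43304884e+01, -1.78587091e+01, -2.81348321e-04,
        3.91051974e-03,  4.70797076e-06]), 'tcp_pos': array([ 0.14172807, -0.60805057,  0.23041819]), 'tool_rot': array([ 9.93463841e-01,  1.14142927e-01,  6.15883765e-05, -9.92221003e-04]), 'force': array([0.11723756, 0.20315386, 0.27385116]), 'ft_torque': array([ 0.03056843, -0.01429475,  0.0249414 ]), 'gripper_force': 0.0, 'finger_gap': 1.000271433713687}
```

View pics/top0.png

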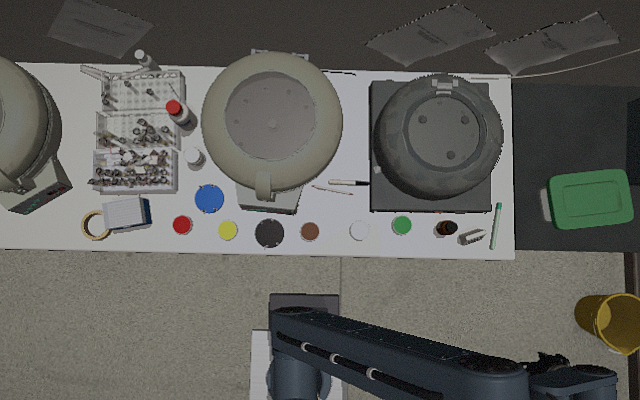

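View pics/scene0.png

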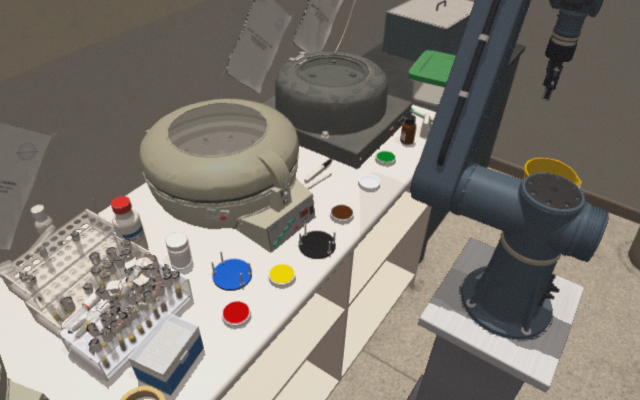

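The top view shows red (182,225), yellow (228,230), the black carrier (269,232), brown (310,231), the empty dish (359,230), green (402,225), the bottle (447,228) and the blue carrier (209,198). The marker and pen are near (345,185).

Run:
```python
from h import *
z=np.load("top0.npz"); im=z["im"]; P=cloud("top",z["d"])
hsv=cv2.cvtColor(im,cv2.COLOR_RGB2HSV)
for n,c in dict(red=(182,225),yellow=(228,230),black=(269,232),brown=(310,231),empty=(359,230),green=(402,225),bottle=(447,228),blue=(209,198)).items():
    u,v=c; w=P[v-20:v+21,max(u-22,0):u+23].reshape(-1,3)
    a=P[v,u]; 
    zz=w[:,2]; r=np.hypot(w[:,0]-a[0],w[:,1]-a[1])
    lo,hi=(.004,.012) if n in("black","blue") else (.009,.022) 
    R=.055 if n in("black","blue") else .042
    if n=="bottle": lo,hi,R=.05,.12,.04
    s=w[(zz>lo)&(zz<hi)&(r<R)]
    if len(s)<5: print(n,a,len(s)); continue
    c,rad=cv2.minEnclosingCircle((s[:,:2]*1000).astype(np.float32))
    print(n,a.round(4),len(s),"mean",s.mean(0).round(4),"circ",np.round(c,1),round(rad,1))
    if n in("black","blue"):
        q=w[(zz>.02)&(r<.055)]; print("posts",q.round(3).tolist())
# bench level
print(np.median(P[235:245,330:345,2]))
# crops
t=cv2.resize(im[175:245,165:325],None,fx=5,fy=5,interpolation=cv2.INTER_CUBIC)
s=np.load("scene0.npz")["im"]; s=cv2.resize(s[220:310,200:350],None,fx=5,fy=5,interpolation=cv2.INTER_CUBIC)
cv2.imwrite("pics/ct.png",t[...,::-1]); cv2.imwrite("pics/cs.png",s[...,::-1])
```

```text
red [0.4876 0.4013 0.0091] 312 mean [0.4899 0.4013 0.0164] circ [489.4 402.8] 34.0
yellow [0.4744 0.2477 0.0113] 313 mean [0.4768 0.2516 0.0163] circ [480.3 250.3] 37.0
black [0.471  0.1125 0.0052] 555 mean [0.4692 0.1123 0.0085] circ [470.9 112.1] 54.4
posts [[0.512, 0.107, 0.045], [0.512, 0.103, 0.046], [0.514, 0.102, 0.025], [0.51, 0.102, 0.02], [0.505, 0.141, 0.049], [0.505, 0.139, 0.044], [0.502, 0.142, 0.047], [0.502, 0.139, 0.042], [0.503, 0.138, 0.02], [0.436, 0.084, 0.049], [0.435, 0.083, 0.028], [0.432, 0.084, 0.048], [0.425, 0.123, 0.044], [0.425, 0.12, 0.048], [0.425, 0.119, 0.02]]
brown [ 0.4771 -0.0238  0.0145] 300 mean [ 0.4779 -0.0217  0.0165] circ [477.9 -21.5] 32.8
empty [ 0.4839 -0.1856  0.0181] 310 mean [ 0.4853 -0.1871  0.0158] circ [ 485.4 -187.5] 33.3
green [ 0.5037 -0.3284  0.0159] 311 mean [ 0.5059 -0.3273  0.0161] circ [ 506.1 -327.5] 33.3
bottle [ 0.4942 -0.4517  0.0965] 210 mean [ 0.4978 -0.4597  0.0833] circ [ 498.7 -465.2] 24.3
blue [0.5793 0.315  0.0124] 526 mean [0.579  0.318  0.0086] circ [579.7 316.2] 54.5
posts [[0.621, 0.304, 0.054], [0.623, 0.304, 0.037], [0.618, 0.344, 0.047], [0.618, 0.341, 0.046], [0.621, 0.305, 0.033], [0.622, 0.304, 0.024], [0.614, 0.343, 0.049], [0.615, 0.342, 0.043], [0.616, 0.341, 0.033], [0.614, 0.343, 0.025], [0.615, 0.341, 0.02], [0.544, 0.295, 0.048], [0.543, 0.291, 0.053], [0.545, 0.292, 0.034], [0.541, 0.292, 0.047], [0.541, 0.291, 0.036], [0.542, 0.29, 0.028], [0.536, 0.329, 0.053], [0.537, 0.328, 0.044], [0.538, 0.329, 0.027], [0.535, 0.33, 0.024]]
0.0013449172355036731
```

View pics/ct.png

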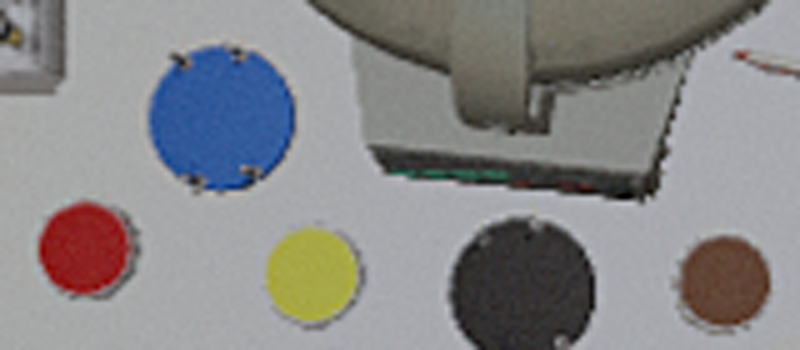

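View pics/cs.png

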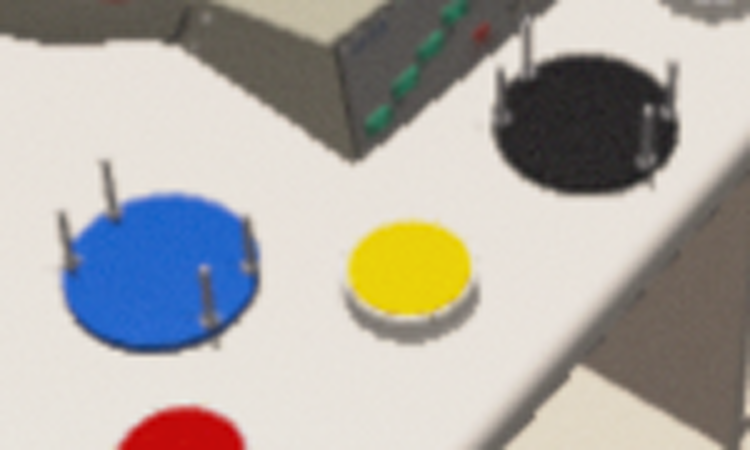

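```bash
cat >> h.py <<'E'
COL=dict(red=((0,5),(150,256),(90,256)),yellow=((22,34),(110,256),(100,256)),brown=((5,16),(90,200),(50,140)),green=((50,75),(110,256),(80,256)),blue=((104,118),(150,256),(100,256)))
def hit(name,uv,z):
    p=camera_params(name); E=np.array(p["extrinsics"])
    n=cv2.undistortPoints(np.array(uv,float).reshape(-1,1,2),np.array(p["mtx"],float),np.array(p["D"],float)).reshape(-1,2)
    r=np.c_[n[:,0],-n[:,1],-np.ones(len(n))]@E[:3,:3].T; o=E[:3,3]
    return o+r*((z-o[2])/r[:,2])[:,None]
def blob(name,im,col,z,amin=60,roi=None):
    h=cv2.cvtColor(cv2.GaussianBlur(im,(3,3),0),cv2.COLOR_RGB2HSV); c=COL[col]
    m=cv2.inRange(h,tuple(x[0] for x in c),tuple(x[1]-1 for x in c)); out=[]
    for k in cv2.findContours(m,cv2.RETR_EXTERNAL,cv2.CHAIN_APPROX_NONE)[0]:
        if cv2.contourArea(k)<amin: continue
        w=hit(name,k.reshape(-1,2),z); e=cv2.fitEllipse((w[:,:2]*1000).astype(np.float32))
        if abs(e[0][0]-500)<130 and abs(e[0][1])<480 and max(e[1])<115: out.append((np.round(e[0],1),np.round(e[1],1)))
    return out
def delta(target):
    s=sense(); from scipy.spatial.transform import Rotation as R
    r=R.from_quat(s["tool_rot"]); print("tcp",s["tcp_pos"].round(4),"yaw",np.round(np.degrees(np.arctan2(r.as_matrix()[1,0],r.as_matrix()[0,0])),1),"tilt",r.as_matrix()[2,2].round(5),"units",(r.inv().apply(np.array(target)-s["tcp_pos"])/.025).round(3),"gap",round(s["finger_gap"],3),"F",s["force"].round(1),"t",s["t"])
E
python3 - <<'E'
from h import *
for n in("scene","top"):
    im=np.load(n+"0.npz")["im"]
    for c in COL: print(n,c,blob(n,im,c,.008 if c=="blue" else .014))
delta([.506,-.3275,.12])
E
```

```text
scene red [(array([488.1, 400.4]), array([54.4, 55.2]))]
scene yellow [(array([474.9, 250. ]), array([57.9, 58.3]))]
scene brown [(array([476.2, -22.9]), array([49. , 53.2]))]
scene green [(array([ 504.5, -328.7]), array([48.6, 52.8]))]
scene blue [(array([576.9, 320.5]), array([82.7, 93.1]))]
top red [(array([490.1, 402.1]), array([50.9, 53. ]))]
top yellow [(array([475.6, 251. ]), array([54.3, 54.9]))]
top brown [(array([477.2, -22.3]), array([51.1, 51.5]))]
top green [(array([ 505.5, -329.2]), array([50.7, 51.9]))]
top blue [(array([579.2, 316.4]), array([82.5, 89.1]))]
tcp [ 0.1417 -0.6081  0.2304] yaw 13.1 tilt -1.0 units [16.735 -7.616  4.437] gap 1.0 F [0.1 0.2 0.3] t 0.1
```

```bash
python3 -m handwheel '[[[0.93,-0.42,0,0],[0.93,-0.42,0,0],[0.93,-0.42,0,0],[0.93,-0.42,0,0],[0.93,-0.42,0,0],[0.93,-0.42,0,0],[0.93,-0.42,0,0],[0.93,-0.42,0,0],[0.93,-0.42,0,0],[0.93,-0.42,0.2,0],[0.93,-0.42,0.2,0],[0.93,-0.42,0.2,0],[0.93,-0.42,0.2,0],[0.93,-0.42,0.5,0],[0.93,-0.42,0.5,0],[0.93,-0.42,0.5,0],[0.93,-0.42,0.5,0],[0.93,-0.42,0.8,0],[0,0,0.8,0],[0,0,0,0]]]' 85; python3 -c "
from h import *
delta([.505,-.329,.003])"
```

```text
t: 2.6
tcp_pos: [0.5061, -0.3266, 0.12]
tool_rot: [0.993, 0.115, -0.001, -0.002]
force: [0.3, -0.7, 0.4]
finger_gap: 0.994
gripper_force: 0.0
tcp [ 0.5061 -0.3266  0.12  ] yaw 13.2 tilt -0.99999 units [-0.053  0.102  4.679] gap 0.994 F [ 0.3 -0.7  0.4] t 2.6
```

```bash
python3 -m handwheel '[[[-0.05,0.1,0.8,0],[0,0,0.8,0],[0,0,0.8,0],[0,0,0.8,0],[0,0,0.6,0],[0,0,0.5,0],[0,0,0.3,0],[0,0,0.08,0],[0,0,0,0]]]' 85; python3 -m handwheel '[[[0,0,0,0],[0,0,0,0],[0,0,0,0],[0,0,0,0],[0,0,0,0],[0,0,0,0]]]' 55 30; python3 -c "
from h import *
delta([.505,-.329,.003])
im,d=snapshot('scene');cv2.imwrite('pics/g1.png',cv2.resize(im[110:210,330:450],None,fx=5,fy=5)[...,::-1])"
```

```text
t: 3.72
tcp_pos: [0.506, -0.3326, 0.0045]
tool_rot: [0.993, 0.114, 0.0, 0.0]
force: [-0.5, 0.7, -0.8]
finger_gap: 0.994
gripper_force: 0.0
t: 4.47
tcp_pos: [0.5061, -0.3327, 0.0053]
tool_rot: [0.993, 0.114, 0.0, 0.0]
force: [0.0, -0.3, 6.2]
finger_gap: 0.746
gripper_force: 32.2
tcp [ 0.5061 -0.3327  0.0053] yaw 13.1 tilt -1.0 units [-0.01  -0.153  0.09 ] gap 0.746 F [ 0.  -0.3  6.2] t 4.475
```

View pics/g1.png

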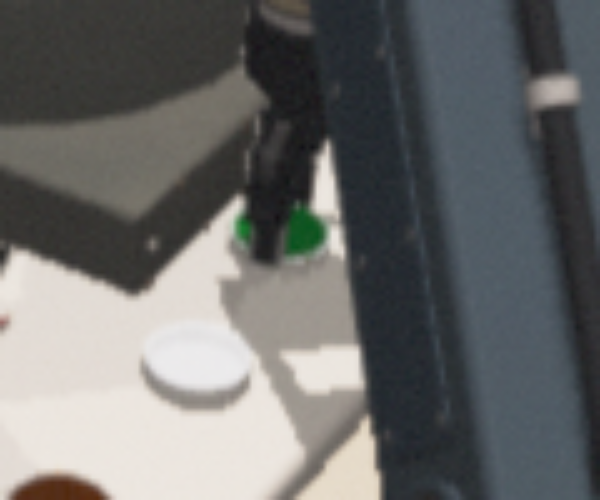

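```bash
python3 -m handwheel '[[[0,0,-0.2,0],[0,0,-0.3,0],[0,0,-0.5,0],[0,0,-0.8,0],[0,0,-0.9,0],[0,0,-0.9,0],[0,0,-0.6,0],[0,0,0,0]]]' ; python3 -c "
from h import *
delta([.469,.112,.12])
im,d=snapshot('scene');cv2.imwrite('pics/g2.png',cv2.resize(im[90:190,330:450],None,fx=5,fy=5)[...,::-1])"
```

```text
t: 5.52
tcp_pos: [0.5066, -0.3331, 0.1112]
tool_rot: [0.993, 0.114, 0.001, 0.001]
force: [-0.1, 0.1, -0.2]
finger_gap: 0.748
gripper_force: 33.0
tcp [ 0.5066 -0.3331  0.1112] yaw 13.1 tilt -0.99999 units [  2.574 -17.681  -0.4  ] gap 0.748 F [-0.1  0.1 -0.2] t 5.525
```

View pics/g2.png

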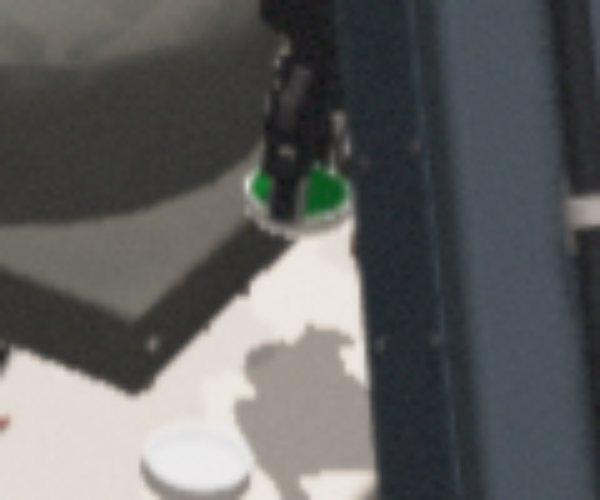

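Green hangs level in the fingers. I'll carry it to the black carrier.

```bash
python3 -m handwheel '[[[0.1,-0.5,-0.2,0],[0.1,-0.8,-0.2,0],[0.14,-0.98,0,0],[0.14,-0.98,0,0],[0.14,-0.98,0,0],[0.14,-0.98,0,0],[0.14,-0.98,0,0],[0.14,-0.98,0,0],[0.14,-0.98,0,0],[0.14,-0.98,0,0],[0.14,-0.98,0,0],[0.14,-0.98,0,0],[0.14,-0.98,0,0],[0.14,-0.98,0,0],[0.14,-0.98,0,0],[0.14,-0.98,0,0],[0.14,-0.98,0,0],[0.14,-0.98,0,0],[0.1,-0.5,0,0],[0.03,-0.2,0,0]]]' >/dev/null; python3 -m handwheel '[[[0,0,0,0],[0,0,0,0]]]'; python3 -c "
from h import *
delta([.469,.112,.0135])
for n in('top',):
  im,d=snapshot(n);P=cloud(n,d);print(blob(n,im,'green',.135,30))"
```

```text
t: 8.32
tcp_pos: [0.4684, 0.1121, 0.1193]
tool_rot: [0.994, 0.114, 0.0, 0.0]
force: [0.1, -0.7, 0.1]
finger_gap: 0.751
gripper_force: 33.0
tcp [0.4684 0.1121 0.1193] yaw 13.1 tilt -1.0 units [0.023 0.008 4.232] gap 0.751 F [ 0.1 -0.7  0.1] t 8.325
[]
```

```bash
python3 -m handwheel '[[[0.02,0,0.5,0],[0,0,0.8,0],[0,0,0.8,0],[0,0,0.8,0],[0,0,0.5,0],[0,0,0.3,0],[0,0,0.2,0],[0,0,0.15,0],[0,0,0.1,0],[0,0,0,0],[0,0,0,0]]]'; python3 -c "
from h import *
delta([.469,.112,.0135])"
```

```text
t: 9.75
tcp_pos: [0.4688, 0.1128, 0.0158]
tool_rot: [0.993, 0.114, 0.0, 0.0]
force: [0.3, 0.2, 0.4]
finger_gap: 0.747
gripper_force: 33.1
tcp [0.4688 0.1128 0.0158] yaw 13.1 tilt -1.0 units [-0.     0.032  0.091] gap 0.747 F [0.3 0.2 0.4] t 9.75
```

```bash
python3 -m handwheel '[[[0,0,0.06,0],[0,0,0.06,0],[0,0,0,0]]]'; python3 -c "
from h import *
delta([.469,.112,.0135])"
```

```text
t: 10.12
tcp_pos: [0.4688, 0.1128, 0.0132]
tool_rot: [0.993, 0.114, 0.0, 0.0]
force: [-1.0, -0.9, 6.9]
finger_gap: 0.744
gripper_force: 33.8
tcp [0.4688 0.1128 0.0132] yaw 13.1 tilt -1.0 units [-0.001  0.031 -0.01 ] gap 0.744 F [-1.  -0.9  6.9] t 10.125
```

```bash
python3 -m handwheel '[[[0,0,0,0],[0,0,0,0],[0,0,0,0],[0,0,0,0],[0,0,-0.3,0],[0,0,-0.5,0],[0,0,-0.9,0],[0,0,-0.9,0],[0,0,-0.9,0],[0,0,-0.7,0],[0,0,0,0]]]' 85; python3 -c "
from h import *
delta([.489,.4015,.12])
for n in('top','scene'):
  im,d=snapshot(n);print(blob(n,im,'green',.022,30),blob(n,im,'red',.014,30))"
```

```text
t: 11.5
tcp_pos: [0.4697, 0.1128, 0.1194]
tool_rot: [0.993, 0.114, 0.002, 0.0]
force: [0.7, -0.0, 0.0]
finger_gap: 0.993
gripper_force: 0.0
tcp [0.4697 0.1128 0.1194] yaw 13.1 tilt -0.99999 units [  3.372 -11.071  -0.019] gap 0.993 F [ 0.7 -0.   0. ] t 11.5
[] [(array([489.6, 402.1]), array([50.8, 53.5]))]
[(array([469.2, 112.5]), array([52.4, 53.7]))] [(array([488.2, 400.4]), array([54.5, 55.3]))]
```

```bash
python3 -m handwheel '[[[0.1,-0.4,0,0],[0.25,-0.8,0,0],[0.28,-0.92,0,0],[0.28,-0.92,0,0],[0.28,-0.92,0,0],[0.28,-0.92,0,0],[0.28,-0.92,0,0],[0.28,-0.92,0,0],[0.28,-0.92,0,0],[0.28,-0.92,0,0],[0.28,-0.92,0,0],[0.28,-0.92,0,0],[0.15,-0.5,0,0],[0.05,-0.17,0,0],[0,0,0,0],[0,0,0,0]]]' 85; python3 -c "
from h import *
delta([.489,.4015,.004])"
```

```text
t: 13.6
tcp_pos: [0.4874, 0.4005, 0.1175]
tool_rot: [0.994, 0.114, -0.0, 0.0]
force: [0.3, 0.5, 0.4]
finger_gap: 0.992
gripper_force: 0.0
tcp [0.4874 0.4005 0.1175] yaw 13.1 tilt -1.0 units [ 0.076 -0.026  4.538] gap 0.992 F [0.3 0.5 0.4] t 13.6
```

```bash
python3 -m handwheel '[[[0.07,0,0.5,0],[0,0,0.8,0],[0,0,0.8,0],[0,0,0.8,0],[0,0,0.7,0],[0,0,0.5,0],[0,0,0.3,0],[0,0,0.1,0],[0,0,0,0]]]' 85; python3 -m handwheel '[[[0,0,0,0],[0,0,0,0],[0,0,0,0],[0,0,0,0],[0,0,0,0]]]' 55 30;python3 -m handwheel '[[[0,0,-0.2,0],[0,0,-0.4,0],[0,0,-0.8,0],[0,0,-0.9,0],[0,0,-0.9,0],[0,0,-0.9,0],[0,0,-0.5,0],[0,0,0,0],[0,0,0,0]]]'; python3 -c "
from h import *
delta([.579,.317,.12])"
```

```text
t: 14.72
tcp_pos: [0.4894, 0.4019, 0.0053]
tool_rot: [0.993, 0.114, 0.0, -0.0]
force: [-0.3, 0.2, 0.4]
finger_gap: 0.997
gripper_force: 0.0
t: 15.35
tcp_pos: [0.4896, 0.402, 0.0062]
tool_rot: [0.993, 0.114, 0.001, -0.0]
force: [-1.8, -0.4, 6.2]
finger_gap: 0.744
gripper_force: 32.1
t: 16.48
tcp_pos: [0.4886, 0.4014, 0.1195]
tool_rot: [0.993, 0.114, -0.001, 0.0]
force: [0.4, -0.4, -0.6]
finger_gap: 0.744
gripper_force: 33.0
tcp [0.4886 0.4014 0.1195] yaw 13.1 tilt -1.0 units [ 2.755  4.107 -0.021] gap 0.744 F [ 0.4 -0.4 -0.6] t 16.475
```

```bash
python3 -m handwheel '[[[0.25,0.37,0,0],[0.5,0.75,0,0],[0.55,0.82,0,0],[0.55,0.82,0,0],[0.5,0.75,0,0],[0.3,0.45,0,0],[0.1,0.15,0,0],[0,0,0,0.35],[0,0,0,0.32],[0,0,0,0]]]'; python3 -c "
from h import *
delta([.579,.317,.015])"
```

```text
t: 17.73
tcp_pos: [0.5788, 0.3178, 0.1201]
tool_rot: [0.997, 0.08, -0.0, -0.0]
force: [-0.3, 0.6, 0.0]
finger_gap: 0.743
gripper_force: 33.0
tcp [0.5788 0.3178 0.1201] yaw 9.1 tilt -1.0 units [3.000e-03 3.400e-02 4.204e+00] gap 0.743 F [-0.3  0.6  0. ] t 17.725
```

```bash
python3 -m handwheel '[[[0,0.03,0.5,0],[0,0,0.8,0],[0,0,0.8,0],[0,0,0.8,0],[0,0,0.6,0],[0,0,0.4,0],[0,0,0.2,0],[0,0,0.07,0],[0,0,0,0],[0,0,0,0]]]'; python3 -m handwheel '[[[0,0,0.06,0],[0,0,0,0]]]'; python3 -c "
from h import *
delta([.579,.317,.015])"
```

```text
t: 18.98
tcp_pos: [0.58, 0.3166, 0.0165]
tool_rot: [0.997, 0.079, 0.001, -0.0]
force: [0.3, -0.1, 0.4]
finger_gap: 0.74
gripper_force: 33.0
t: 19.23
tcp_pos: [0.5795, 0.3165, 0.0144]
tool_rot: [0.997, 0.079, 0.0, -0.0]
force: [-1.7, 0.2, 0.1]
finger_gap: 0.743
gripper_force: 33.0
tcp [0.5795 0.3165 0.0144] yaw 9.1 tilt -1.0 units [-0.017 -0.024 -0.024] gap 0.743 F [-1.7  0.2  0.1] t 19.225
```

Now press to light contact, release and lift.

```bash
python3 -m handwheel '[[[0,0,0.05,0],[0,0,0,0]]]'; python3 -m handwheel '[[[0,0,0,0],[0,0,0,0],[0,0,0,0],[0,0,0,0],[0,0,-0.3,0],[0,0,-0.5,0],[0,0,-0.9,0],[0,0,-0.9,0],[0,0,-0.9,0],[0,0,-0.7,0],[0,0,0,0]]]' 85; python3 -c "
from h import *
delta([.477,-.0225,.12])
for n in('top','scene'):
  im,d=snapshot(n);print(blob(n,im,'red',.022,30),blob(n,im,'brown',.014,30),blob(n,im,'yellow',.014))"
```

```text
t: 19.48
tcp_pos: [0.5796, 0.3165, 0.0142]
tool_rot: [0.997, 0.079, 0.0, -0.0]
force: [-2.5, -0.8, 6.0]
finger_gap: 0.747
gripper_force: 33.8
t: 20.85
tcp_pos: [0.5808, 0.3169, 0.1203]
tool_rot: [0.997, 0.079, 0.002, -0.001]
force: [-0.2, -0.5, -0.3]
finger_gap: 0.991
gripper_force: 0.0
tcp [0.5808 0.3169 0.1203] yaw 9.1 tilt -0.99999 units [-6.243 12.75  -0.024] gap 0.991 F [-0.2 -0.5 -0.3] t 20.85
[(array([576.7, 314.2]), array([28.1, 54. ]))] [(array([477. , -22.4]), array([51.3, 51.8]))] [(array([475.9, 250.9]), array([54.2, 54.9]))]
[(array([577.7, 318.7]), array([47. , 51.2]))] [(array([476.1, -23.1]), array([49.9, 53.3]))] [(array([474.9, 250. ]), array([57.9, 58.3]))]
```

```bash
python3 -m handwheel '[[[-0.5,0.2,0,0],[-0.9,0.5,0,0],[-0.95,0.6,0,0],[-0.95,0.7,0,0],[-0.8,0.8,0,0],[-0.3,0.95,0,0],[-0.2,0.95,0,0],[-0.2,0.95,0,0],[-0.2,0.95,0,0],[-0.2,0.95,0,0],[-0.2,0.95,0,0],[-0.2,0.95,0,0],[-0.2,0.95,0,0],[-0.2,0.95,0,0],[-0.14,0.8,0,0],[-0.1,0.45,0,0],[0,0.15,0,0],[0,0,0,0],[0,0,0,0]]]' 85; python3 -c "
from h import *
delta([.4768,-.0225,.0055])"
```

```text
t: 23.32
tcp_pos: [0.4757, -0.0223, 0.118]
tool_rot: [0.997, 0.08, -0.0, -0.0]
force: [0.0, 0.1, -0.5]
finger_gap: 0.995
gripper_force: 0.0
tcp [ 0.4757 -0.0223  0.118 ] yaw 9.1 tilt -1.0 units [0.044 0.016 4.501] gap 0.995 F [ 0.   0.1 -0.5] t 23.325
```

```bash
python3 -m handwheel '[[[0.04,0,0.5,0],[0,0,0.8,0],[0,0,0.8,0],[0,0,0.8,0],[0,0,0.7,0],[0,0,0.5,0],[0,0,0.3,0],[0,0,0.07,0],[0,0,0,0]]]' 85; python3 -m handwheel '[[[0,0,0,0],[0,0,0,0],[0,0,0,0],[0,0,0,0],[0,0,0,0]]]' 55 30;python3 -m handwheel '[[[0,0,-0.2,0],[0,0,-0.4,0],[0,0,-0.8,0],[0,0,-0.9,0],[0,0,-0.9,0],[0,0,-0.9,0],[0,0,-0.5,0],[0,0,0,0],[0,0,0,0]]]'; python3 -c "
from h import *
delta([.5795,.317,.12])"
```

```text
t: 24.45
tcp_pos: [0.4771, -0.0228, 0.0065]
tool_rot: [0.997, 0.079, 0.0, 0.0]
force: [-0.0, -0.3, 0.7]
finger_gap: 0.997
gripper_force: 0.0
t: 25.08
tcp_pos: [0.4772, -0.0228, 0.0074]
tool_rot: [0.997, 0.079, 0.001, 0.0]
force: [-1.1, 1.4, 5.9]
finger_gap: 0.739
gripper_force: 31.3
t: 26.2
tcp_pos: [0.4764, -0.0226, 0.1209]
tool_rot: [0.997, 0.079, -0.001, -0.0]
force: [-0.4, -0.6, -0.3]
finger_gap: 0.738
gripper_force: 32.9
tcp [ 0.4764 -0.0226  0.1209] yaw 9.1 tilt -1.0 units [  6.219 -12.764   0.034] gap 0.738 F [-0.4 -0.6 -0.3] t 26.2
```

```bash
python3 -m handwheel '[[[0,-0.3,0,0],[0.1,-0.7,0,0],[0.2,-0.95,0,0],[0.2,-0.95,0,0],[0.2,-0.95,0,0],[0.2,-0.95,0,0],[0.2,-0.95,0,0],[0.2,-0.95,0,0],[0.2,-0.95,0,0],[0.2,-0.95,0,0],[0.2,-0.95,0,0],[0.3,-0.95,0,0],[0.8,-0.8,0,0],[0.95,-0.6,0,0],[0.95,-0.4,0,0],[0.8,-0.3,0,0],[0.45,-0.14,0,0],[0.17,0,0,0],[0,0,0,0],[0,0,0,0]]]'; python3 -c "
from h import *
delta([.5795,.317,.0305])
im,d=snapshot('scene');cv2.imwrite('pics/b1.png',cv2.resize(im[190:310,190:310],None,fx=5,fy=5)[...,::-1])"
```

```text
t: 28.7
tcp_pos: [0.5817, 0.3163, 0.1212]
tool_rot: [0.997, 0.079, -0.001, 0.0]
force: [-0.2, -0.9, -0.5]
finger_gap: 0.741
gripper_force: 32.9
tcp [0.5817 0.3163 0.1212] yaw 9.1 tilt -1.0 units [-0.079 -0.042  3.629] gap 0.741 F [-0.2 -0.9 -0.5] t 28.7
```

View pics/b1.png

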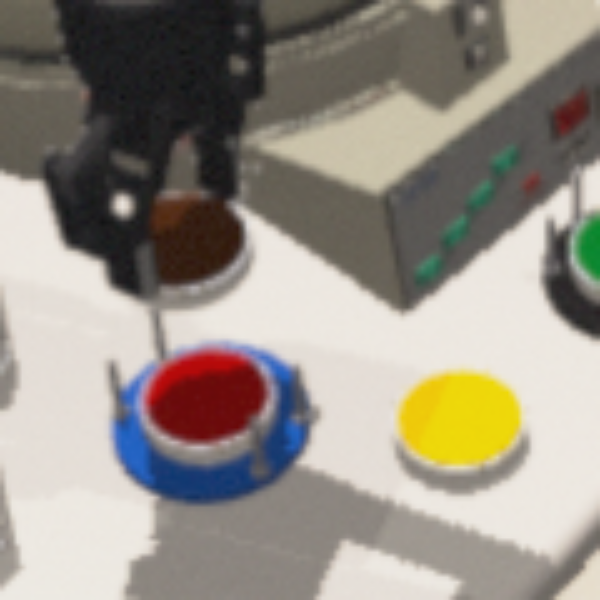

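Red is seated between the posts (crop about (205,405)) and brown is held level above it. Next I lower brown.

```bash
python3 -m handwheel '[[[-0.07,-0.03,0.5,0],[0,0,0.8,0],[0,0,0.8,0],[0,0,0.6,0],[0,0,0.4,0],[0,0,0.25,0],[0,0,0.15,0],[0,0,0.05,0],[0,0,0,0],[0,0,0,0]]]'; python3 -m handwheel '[[[0,0,0.06,0],[0,0,0,0]]]'; python3 -c "
from h import *
delta([.5795,.317,.0305])"
```

```text
t: 30.0
tcp_pos: [0.581, 0.3173, 0.033]
tool_rot: [0.997, 0.079, 0.0, -0.0]
force: [-0.9, 0.2, -0.4]
finger_gap: 0.738
gripper_force: 32.9
t: 30.25
tcp_pos: [0.5807, 0.3171, 0.0311]
tool_rot: [0.997, 0.079, -0.0, 0.0]
force: [0.2, -0.8, -0.2]
finger_gap: 0.737
gripper_force: 32.9
tcp [0.5807 0.3171 0.0311] yaw 9.1 tilt -1.0 units [-0.046 -0.002  0.022] gap 0.737 F [ 0.2 -0.8 -0.2] t 30.25
```

```bash
python3 -m handwheel '[[[-0.04,0,0.03,0],[0,0,0.03,0],[0,0,0,0]]]'; python3 -c "
from h import *
delta([.5795,.317,.0305])"
```

```text
t: 30.62
tcp_pos: [0.5802, 0.3171, 0.0304]
tool_rot: [0.997, 0.079, 0.001, -0.0]
force: [-0.2, -1.0, 5.5]
finger_gap: 0.743
gripper_force: 34.0
tcp [0.5802 0.3171 0.0304] yaw 9.1 tilt -1.0 units [-0.027 -0.001 -0.002] gap 0.743 F [-0.2 -1.   5.5] t 30.625
```

Contact. I'll release, lift and go to yellow.

```bash
python3 -m handwheel '[[[0,0,0,0],[0,0,0,0],[0,0,0,0],[0,0,0,0],[0,0,-0.3,0],[0,0,-0.5,0],[0,0,-0.9,0],[0,0,-0.9,0],[0,0,-0.8,0],[0,0,-0.2,0],[0,0,0,0]]]' 85; python3 -c "
from h import *
delta([.4755,.2505,.12])
for n in('top','scene'):
  im,d=snapshot(n);print(blob(n,im,'brown',.037,30),blob(n,im,'yellow',.014))"
```

```text
t: 32.0
tcp_pos: [0.5797, 0.317, 0.1199]
tool_rot: [0.997, 0.079, 0.0, -0.0]
force: [-0.1, 0.2, -1.2]
finger_gap: 0.998
gripper_force: 0.0
tcp [0.5797 0.317  0.1199] yaw 9.1 tilt -1.0 units [-4.537  1.968 -0.005] gap 0.998 F [-0.1  0.2 -1.2] t 32.0
[(array([577.4, 316.1]), array([21.5, 48.6]))] [(array([475.8, 250.8]), array([53.9, 54.7]))]
[(array([579.6, 317.9]), array([50.4, 52.2]))] [(array([474.9, 250. ]), array([57.9, 58.3]))]
```

```bash
python3 -m handwheel '[[[-0.4,0.18,0,0],[-0.8,0.36,0,0],[-0.9,0.4,0,0],[-0.9,0.4,0,0],[-0.8,0.33,0,0],[-0.5,0.2,0,0],[-0.2,0.1,0,0],[0,0,0,0],[0,0,0,0]]]' 85; python3 -c "
from h import *
delta([.4755,.2505,.0055])"
```

```text
t: 33.22
tcp_pos: [0.4774, 0.2509, 0.1197]
tool_rot: [0.997, 0.079, 0.001, -0.0]
force: [-0.1, -0.4, -0.1]
finger_gap: 0.997
gripper_force: 0.0
tcp [0.4774 0.2509 0.1197] yaw 9.1 tilt -1.0 units [-0.082  0.006  4.566] gap 0.997 F [-0.1 -0.4 -0.1] t 33.225
```

```bash
python3 -m handwheel '[[[-0.06,0,0.5,0],[0,0,0.8,0],[0,0,0.8,0],[0,0,0.8,0],[0,0,0.7,0],[0,0,0.5,0],[0,0,0.3,0],[0,0,0.1,0],[0,0,0,0]]]' 85; python3 -m handwheel '[[[0,0,0,0],[0,0,0,0],[0,0,0,0],[0,0,0,0],[0,0,0,0]]]' 55 30;python3 -m handwheel '[[[0,0,-0.2,0],[0,0,-0.4,0],[0,0,-0.8,0],[0,0,-0.9,0],[0,0,-0.9,0],[0,0,-0.9,0],[0,0,-0.5,0],[0,0,0,0],[0,0,0,0]]]'; python3 -c "
from h import *
delta([.5795,.317,.12])"
```

```text
t: 34.35
tcp_pos: [0.4752, 0.2505, 0.0073]
tool_rot: [0.997, 0.079, 0.0, -0.0]
force: [-0.1, 1.0, 0.1]
finger_gap: 0.992
gripper_force: 0.0
t: 34.98
tcp_pos: [0.4756, 0.2507, 0.0108]
tool_rot: [0.997, 0.079, 0.001, -0.0]
force: [-4.0, -1.0, 23.8]
finger_gap: 0.646
gripper_force: 12.4
t: 36.1
tcp_pos: [0.4744, 0.2502, 0.1214]
tool_rot: [0.997, 0.079, -0.001, 0.0]
force: [-0.6, 0.0, -0.2]
finger_gap: 0.644
gripper_force: 0.0
tcp [0.4744 0.2502 0.1214] yaw 9.1 tilt -1.0 units [ 4.573 -1.975  0.049] gap 0.644 F [-0.6  0.  -0.2] t 36.1
```

The grip slipped: the fingers went over the plate, the opening reached 55 mm and the pad force is zero. I'll check yellow.

```bash
python3 -m handwheel '[[[0,0,0,0],[0,0,0,0],[0,0,0,0]]]' 85; python3 -c "
from h import *
for n in('top','scene'):
  im,d=snapshot(n);print(blob(n,im,'yellow',.014))
cv2.imwrite('pics/y1.png',cv2.resize(im[190:310,190:340],None,fx=5,fy=5)[...,::-1])"
```

```text
t: 36.48
tcp_pos: [0.4748, 0.2503, 0.1217]
tool_rot: [0.997, 0.079, -0.0, 0.0]
force: [0.6, -0.2, -0.5]
finger_gap: 0.999
gripper_force: 0.0
[]
[(array([476.2, 250.4]), array([54.7, 57.5]))]
```

View pics/y1.png

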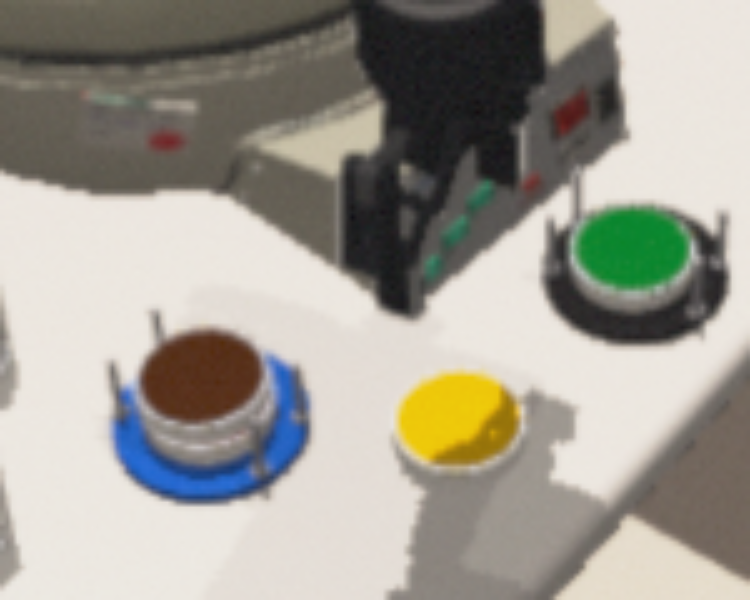

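Yellow lies flat and practically unmoved (crop (458,420)). Brown sits squarely on red, and green is seated. I'll grasp yellow again, lower this time.

```bash
python3 -m handwheel '[[[0.03,0,0.5,0],[0,0,0.8,0],[0,0,0.8,0],[0,0,0.8,0],[0,0,0.7,0],[0,0,0.5,0],[0,0,0.4,0],[0,0,0.2,0],[0,0,0.06,0],[0,0,0,0]]]' 85;  python3 -c "
from h import *
delta([.4758,.2505,.002])"
```

```text
t: 37.83
tcp_pos: [0.4759, 0.2506, 0.0034]
tool_rot: [0.997, 0.079, 0.0, -0.0]
force: [0.4, 0.5, -0.7]
finger_gap: 0.996
gripper_force: 0.0
tcp [0.4759 0.2506 0.0034] yaw 9.1 tilt -1.0 units [-0.005  0.002  0.054] gap 0.996 F [ 0.4  0.5 -0.7] t 37.825
```

```bash
python3 -m handwheel '[[[0,0,0.05,0],[0,0,0,0],[0,0,0,0],[0,0,0,0],[0,0,0,0],[0,0,0,0]]]' 55 30;python3 -m handwheel '[[[0,0,-0.1,0],[0,0,-0.2,0],[0,0,-0.4,0],[0,0,-0.8,0],[0,0,-0.9,0],[0,0,-0.9,0],[0,0,-0.9,0],[0,0,-0.5,0],[0,0,0,0],[0,0,0,0]]]'; python3 -c "
from h import *
delta([.5795,.317,.12])"
```

```text
t: 38.58
tcp_pos: [0.476, 0.2506, 0.0024]
tool_rot: [0.997, 0.079, 0.0, -0.0]
force: [-1.3, 0.5, 5.9]
finger_gap: 0.75
gripper_force: 32.6
t: 39.83
tcp_pos: [0.4751, 0.2503, 0.1188]
tool_rot: [0.997, 0.079, -0.001, 0.0]
force: [-0.5, 0.4, -0.0]
finger_gap: 0.751
gripper_force: 33.2
tcp [0.4751 0.2503 0.1188] yaw 9.1 tilt -1.0 units [ 4.543 -1.975 -0.056] gap 0.751 F [-0.5  0.4 -0. ] t 39.825
```

```bash
python3 -m handwheel '[[[0.4,-0.18,-0.05,0],[0.8,-0.36,0,0],[0.9,-0.4,0,0],[0.9,-0.4,0,0],[0.8,-0.33,0,0],[0.5,-0.2,0,0],[0.24,-0.1,0,0],[0,0,0,0],[0,0,0,0]]]'; python3 -c "
from h import *
delta([.5797,.317,.0405])"
```

```text
t: 40.95
tcp_pos: [0.5792, 0.3167, 0.1204]
tool_rot: [0.997, 0.079, -0.001, 0.0]
force: [-0.1, -0.0, -0.9]
finger_gap: 0.753
gripper_force: 33.2
tcp [0.5792 0.3167 0.1204] yaw 9.1 tilt -1.0 units [ 0.028 -0.011  3.195] gap 0.753 F [-0.1 -0.  -0.9] t 40.95
```

```bash
python3 -m handwheel '[[[0.02,0,0.5,0],[0,0,0.8,0],[0,0,0.7,0],[0,0,0.5,0],[0,0,0.3,0],[0,0,0.2,0],[0,0,0.1,0],[0,0,0.05,0],[0,0,0,0],[0,0,0,0]]]'; python3 -c "
from h import *
delta([.5797,.317,.0405])"
```

```text
t: 42.2
tcp_pos: [0.5806, 0.3172, 0.0422]
tool_rot: [0.997, 0.079, 0.0, -0.0]
force: [-0.3, -0.6, -0.1]
finger_gap: 0.751
gripper_force: 33.2
tcp [0.5806 0.3172 0.0422] yaw 9.1 tilt -1.0 units [-0.038  0.001  0.066] gap 0.751 F [-0.3 -0.6 -0.1] t 42.2
```

```bash
python3 -m handwheel '[[[-0.03,0,0.04,0],[0,0,0.03,0],[0,0,0,0]]]'; python3 -m handwheel '[[[0,0,0.03,0],[0,0,0,0]]]'
```

```text
t: 42.58
tcp_pos: [0.5796, 0.317, 0.0403]
tool_rot: [0.997, 0.079, -0.0, -0.0]
force: [-0.2, -0.6, 2.2]
finger_gap: 0.754
gripper_force: 33.4
t: 42.82
tcp_pos: [0.5796, 0.317, 0.0402]
tool_rot: [0.997, 0.079, -0.0, -0.0]
force: [-1.9, -1.9, 5.7]
finger_gap: 0.755
gripper_force: 33.8
```

Contact. I'll release, lift and back off clear of the view.

```bash
python3 -m handwheel '[[[0,0,0,0],[0,0,0,0],[0,0,0,0],[0,0,0,0],[0,0,-0.3,0],[0,0,-0.5,0],[0,0,-0.9,0],[0,0,-0.9,0],[0,0,-0.9,0],[-0.9,0,-0.2,0],[-0.9,0,0,0],[-0.9,0,0,0],[-0.9,0,0,0],[-0.5,0,0,0],[0,0,0,0],[0,0,0,0]]]' 85; python3 -c "
from h import *
for n in('top','scene'):
  im,d=snapshot(n);print(blob(n,im,'yellow',.052),blob(n,im,'green',.022,30))
  P=cloud(n,d); m=(np.hypot(P[...,0]-.5795,P[...,1]-.317)<.028)&(d>0)&(P[...,2]<.09); print(np.median(P[m][:,2]))
  cv2.imwrite('pics/f_%s.png'%n,cv2.resize(im[90:310,180:480] if n=='scene' else im[140:260,150:480],None,fx=2.4,fy=2.4)[...,::-1])"
```

```text
t: 44.82
tcp_pos: [0.4799, 0.3012, 0.1323]
tool_rot: [0.997, 0.079, 0.001, -0.0]
force: [-0.0, -0.4, -0.6]
finger_gap: 0.995
gripper_force: 0.0
[(array([579.9, 318.5]), array([54. , 55.7]))] [(array([469.2, 114.5]), array([51.4, 52.4]))]
0.05450868957254518
[(array([578.4, 317.9]), array([57.6, 58.8]))] [(array([468.6, 112.7]), array([53.4, 55. ]))]
0.05253567964195904
```

View pics/f_scene.png

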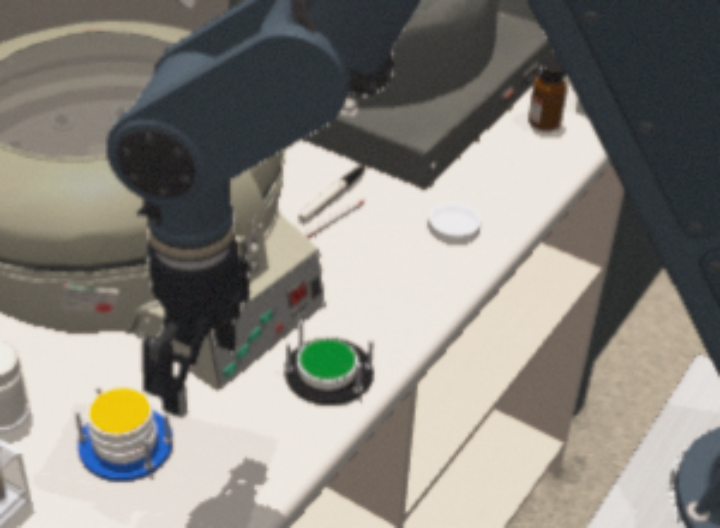

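View pics/f_top.png

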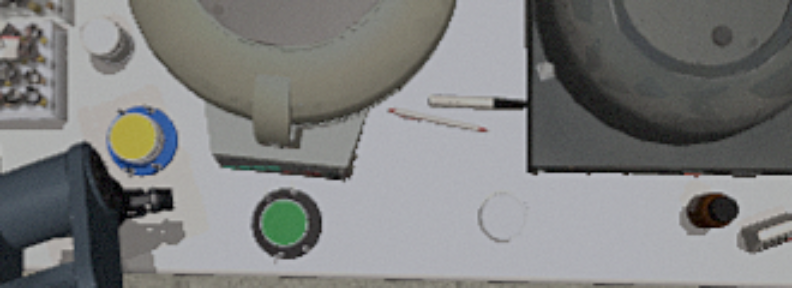

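The yellow-topped stack is flat and centred in the blue carrier (scene crop (120,425)), and green is seated in the black one (327,362). The dish, marker, pen and bottle have not moved, so I'm handing in.

```bash
python3 -c "
from station import sign_off
print(sign_off())"
```

```text
the job is handed in; nothing more can be done
None
```

The job is handed in at about 45 s: red, brown and yellow are stacked in the blue carrier and green is in the black one, flat and centred to within about 3 mm in the final camera check; yellow needed a second grasp, and the bystanders look unmoved in the final pictures.

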